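Pack the stain-treatment pail and hang it up

TASK

In this hotel laundry room, put the bar of soap and the wooden scrubbing brush into the pail, in either order, while the pail stands on the table with its handle still folded down. Then swing the folded handle upright with the pail still standing, and hang the pail by its handle over the hook of the steel stand, so that it hangs there freely and fairly level with both things inside. Leave the other things on the table where they are, and do not tip the pail over.

Things in the scene. Friction and masses are not known exactly. Their poses are not given: they have to be found in the camera images.
- pail: Loose white plastic pail: 144 mm across the open rim, 120 mm across the foot, 110 mm high, walls 3 mm, inner floor 4 mm up; 0.3 kg empty. Origin at the centre of its underside, z up. Its wire handle (bail) is folded down on the pail's own +x side, which starts facing roughly away from the robot. The bail pivots about the pail's y axis, 98 mm above the underside, on ears at y = -82 and +82 mm.
- bail (a joint): Angle of the bail: 0 when it lies level, sticking out over the pail's +x side; pi/2 when upright; stops at 0 and 2.4. Starts nearly folded, 0.05 to 0.3. The hinge is slightly stiff (0.035 N m), so the bail stays where it is left.
- bail_bar (a point): Middle of the bail's straight black grip bar: round, 10 mm thick, 120 mm long, parallel to the pail's y axis, 115 mm from the pivot axis; 6 mm wires join its ends to the ears. Folded, it sticks out 43 mm clear of the rim, 104 to 132 mm above the table; upright it is 213 mm above the pail's underside. Frame: y along the bar; it turns with the bail and equals the pail's at bail angle 0.
- soap_mid (a point): Centre of the loose bar of white laundry soap, lying flat: 85 x 50 x 30 mm along its own x, y, z; 0.15 kg. The centre is 15 mm above the table.
- brush_mid (a point): Centre (half-way up) of the loose wooden scrubbing brush, lying bristles down: 95 x 44 x 40 mm along its own x, y, z, the upper 20 mm being the wooden block, the lower 20 mm stiff bristles 82 x 38 mm; 0.11 kg. The centre is 20 mm above the table.
- hook_seat (a point): Fixed steel hook stand: point on top of its level 10 mm arm, 267 mm up. +x along the arm to the 20 mm post 140 mm away; -x is the free end, roughly facing the robot. 35 mm out on -x the arm turns up, ending 45 mm out and 22 mm above the arm's top. Nothing stands above arm or post. Base plate 12 mm high, 120 wide, x -25 to +175. A grip bar lying across the arm has its middle 5 mm above this point.
- detergent_mid (a point): Bystander: middle of the white detergent bottle, 72 mm thick, 200 mm high.
- spray_mid (a point): Bystander: middle of the clear bottle with black cap, 60 mm thick, 170 mm high.
- cup_mid (a point): Bystander: middle of the clear measuring cup, 64 mm across, 60 mm high.
- jar_mid (a point): Bystander: middle of the glass jar with metal lid, 70 mm thick, 90 mm high.
- coin_tray_mid (a point): Bystander: middle of the low grey coin tray, 100 x 140 x 22 mm.
There are look-alikes about, which are no part of the job. What is shaped like the part that bears brush_mid but black or green is not meant.

How it is judged:
By the outcome, as a careful person would: the job done as asked, in the order asked, and still so for the second after the job is handed in, with the robot touching nothing.
It also fails if it takes over 72 s, if anything falls off the work surface, if the arm or the gripper's body presses on something with over 40 N, if the wrist force passes 120 N, or if a joint passes its speed limit or range.

ROBOT

A 6-joint arm with a two-finger parallel gripper is mounted at the origin on the work surface. World frame = base frame: x ahead of the robot, y to its left, z up, the work surface at z = 0. Lengths are in m, angles in rad, forces in N, time in s.
With the tool pointing down it reaches from about 0.275 to 0.75 m from the base axis. Payload 10.2 kg.
Tool frame: the origin (TCP) lies midway between the tips of the shut fingers; the grasp point (between the pads) lies 19 mm behind it (arm.grip_depth is the distance from the TCP to the grasp point, in m); z points along the fingers, y is the line along which they close (so a half turn about z gives the same grasp; the last joint's range is limited). The gripper opens to 85 mm and grips with 20 to 120 N. Pads are 22 mm wide; open, the fingers measure 114 mm over their backs; the gripper's body (76 mm by 85 mm) begins 54 mm behind the grasp point. The pads swing forward as they close: fully open they stand 13 mm farther back than shut.
Start: joints at [0.961, 0.313, 1.498, -0, 1.331, -0.223], TCP at [0.198, 0.486, 0.231] pointing down, gripper open.
Joint ranges: [-2.94, 2.94], [-0.97, 2.17], [0.19, 2.56], [-1.23, 4.37], [0.02, 3.11], [-2.88, 2.88]. Speed limits (rad/s): [2.39, 2.39, 3.01, 3.14, 3.14, 3.14].

INTERFACE

Orientations are given as a rotation vector (axis times angle).
In Python, from bench import arm gives the robot as it stands.
- The arm moves only by the shell command python3 -m handwheel 'ROWS' [OPENING]. ROWS is JSON, one flat list of numbers, 4 for each row, row after row: the shift along the tool's x, y, z in mm, then the turn about the tool's z in degrees. A call has 1 to 10 rows; each row shifts and turns the commanded pose from where the row before left it, along the tool's axes as they then stand; what a row does not reach is not made up. A row lasts 1/8 s, in which the tool goes at most 62.5 mm and 10.7 degrees, less where a joint would pass 70% of its speed; a pose out of reach is approached as far as the arm can. A call is refused whole if a number of a shift passes 62.5 or a number of a turn 10.7, either way. A call with a gripper value outside its range is refused whole. OPENING is the opening, from 0 (shut) to 1 (fully open), set as the call begins (- or left out, the last holds). The fingers move at their own pace and stop on an object; the grip force is fixed at half the most. Time passes only in rows, so rows that do not move let the fingers close. It gives the time, the measured TCP pose, the force, the opening and the grip force at its end, in the units of the state.
- arm.read_state(): the state, without advancing time (a new reading comes with each control period).
- arm.grab_frame(name): name is "side" or "top"; returns a dict with "image" (480x640x3 uint8, red, green, blue), "fx", "fy", "cx", "cy" (pixels), "k1" (the pictures are not rectified: a ray, as slopes to the right and down, at radius r is drawn at 1 + k1 r^2 times it, then the intrinsics apply), "rvec" (rotation vector, rad) and "tvec" (3), from world to camera coordinates, as OpenCV has them. Camera axes: x right, y down, z forward; pixel columns grow to the right and rows downward; lengths in m; the calibration is good to about 2 mm. A picture is of the moment at which its call begins. There is no depth.
- arm.job_done(): hands the job in; it is judged then, once.
The state is a dict: "t": time; "joint_pos": joint angles; "joint_vel": joint speeds; "joint_efforts": joint torques, N m; "position": TCP position; "ee_rot": TCP orientation; "force": force on the tool from outside, world axes, zero at the start; "torque": the same for the moment, N m; "finger_gap": opening from 0.0 (shut) to 1.0 (fully open); "gripper_force": force on a finger pad.
Only numpy, scipy, OpenCV 4.12 (cv2) and the standard library are available. Lean on these libraries where they do the work, as an engineer would, in place of code of your own. Each camera call takes 0.05 s, during which the arm holds its last target. There are 200 camera calls.

## Working session

There is one attempt and no reset: what is moved stays moved. The work goes in short steps, Python scripts to look and compute and a shell command to move; the robot and the scene stay as the last step left them, time stands still between calls to the robot, and variables do not carry over. Pictures are saved under pics/ and viewed, at most 14 in all, crops included, and the job is handed in when it is done.

```bash
ls; mkdir -p pics; cat > h.py <<'E'
import numpy as np, cv2
from bench import arm
def snap(n,f=None):
    c=arm.grab_frame(n); c['image']=np.array(c['image'])
    if f: cv2.imwrite('pics/'+f,c['image'][:,:,::-1])
    np.save(f'/tmp/{n}.npy',c,allow_pickle=True); return c
def load(n): return np.load(f'/tmp/{n}.npy',allow_pickle=True).item()
def RT(c): return cv2.Rodrigues(np.array(c['rvec'],float))[0],np.array(c['tvec'],float).ravel()
def KD(c): return np.array([[c['fx'],0,c['cx']],[0,c['fy'],c['cy']],[0,0,1.]]),np.array([c['k1'],0,0,0.])
def ray(c,uv):
    K,D=KD(c);R,t=RT(c)
    p=cv2.undistortPoints(np.array(uv,float).reshape(-1,1,2),K,D).reshape(-1,2)
    d=np.c_[p,np.ones(len(p))]@R
    return -R.T@t,d
def onz(c,uv,z):
    o,d=ray(c,uv); z=np.broadcast_to(z,len(d))
    return o+d*((z-o[2])/d[:,2])[:,None]
def proj(c,P):
    K,D=KD(c); return cv2.projectPoints(np.array(P,float).reshape(-1,1,3),np.array(c['rvec'],float),np.array(c['tvec'],float),K,D)[0].reshape(-1,2)
def tri(c1,a,c2,b):
    o1,d1=ray(c1,[a]);o2,d2=ray(c2,[b]);A=np.c_[d1[0],-d2[0]]
    s=np.linalg.lstsq(A,o2-o1,rcond=None)[0];p=o1+s[0]*d1[0];q=o2+s[1]*d2[0];return (p+q)/2,np.linalg.norm(p-q)
E
python3 - <<'E'
from h import *
for n in('top','side'):
    c=snap(n,n+'0.png'); R,t=RT(c); print(n,(-R.T@t).round(3),R[2].round(2),c['fx'],c['k1'])
s=arm.read_state();print(s['ee_rot'],s['force'],s['finger_gap'],cv2.Rodrigues(np.array(s['ee_rot']))[0].round(3),arm.grip_depth)
E
```

```text
pics
top [0.35  0.052 1.222] [ 0.17  0.01 -0.98] 457.97120815823143 0.0013394190345456319
side [ 0.074 -0.719  0.694] [ 0.44  0.74 -0.5 ] 453.9149397754518 0.012900606414061933
[-6.03726020e-01 -3.08258109e+00  1.68724716e-03] [-0.08818377  0.78641808 -0.17110168] 1.0004762465753232 [[-0.926  0.377 -0.001]
 [ 0.377  0.926 -0.001]
 [ 0.    -0.001 -1.   ]] 0.0187
```

View pics/top0.png

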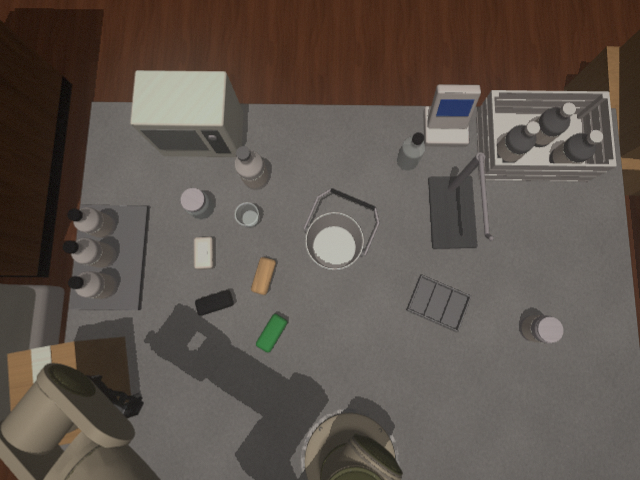

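View pics/side0.png

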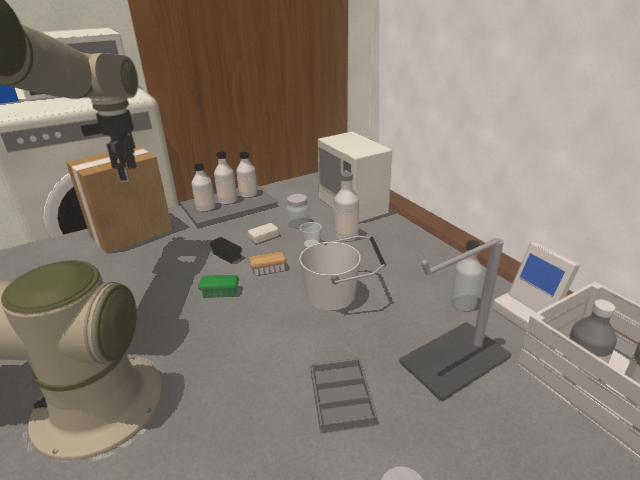

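The top view shows the soap at (204,253), the wooden brush at (264,276), the pail at (335,242) with its bar from (332,191) to (376,208), and the hook arm from (490,238) to the post at (480,157). The side view shows the hook tip at (427,267) and the post top at (498,241).

```bash
cat > m.py <<'E'
from h import *
def blob(c,box,f):
    x0,y0,x1,y1=box; im=c['image'][y0:y1,x0:x1].astype(int); m=f(im).astype(np.uint8)
    n,l,s,_=cv2.connectedComponentsWithStats(m); k=1+s[1:,4].argmax()
    ct=max(cv2.findContours((l==k).astype(np.uint8),0,2)[0],key=len).reshape(-1,2)+[x0,y0]
    return ct.astype(float)
def rect(P):
    r=cv2.minAreaRect((P[:,:2]*1000).astype(np.float32)); b=cv2.boxPoints(r); e=b[1]-b[0]; g=b[2]-b[1]
    l=e if np.hypot(*e)>np.hypot(*g) else g
    return np.array(r[0]).round(1),np.array(r[1]).round(1),round(np.degrees(np.arctan2(l[1],l[0])),1)
E
python3 - <<'E'
from m import *
t=load('top');s=load('side')
so=blob(t,(185,230,222,275),lambda i:i.min(2)>150); print('soap',rect(onz(t,so,.03)))
br=blob(t,(245,252,282,300),lambda i:(i[...,0]-i[...,2]>50)); print('brush',rect(onz(t,br,.04)))
so=blob(s,(240,218,288,248),lambda i:i.min(2)>170); print('soap s',rect(onz(s,so,.03)))
br=blob(s,(245,248,292,280),lambda i:(i[...,0]-i[...,2]>60)); print('brush s',rect(onz(s,br,.04)))
# pail inner floor bright
fl=blob(t,(300,205,372,275),lambda i:i.min(2)>190);P=onz(t,fl,.004);print('floor',cv2.minEnclosingCircle((P[:,:2]*1000).astype(np.float32)))
# bar
bar=blob(t,(322,180,385,215),lambda i:i.max(2)<50)
for z in(.105,.125):print('bar',z,rect(onz(t,bar,z)))
bs=blob(s,(365,232,390,270),lambda i:i.max(2)<45)
r=cv2.minAreaRect(bar.astype(np.float32));print(r,cv2.boxPoints(r).tolist()); r=cv2.minAreaRect(bs.astype(np.float32));print(r,cv2.boxPoints(r).tolist())
def big(c,b,k,f): 
    x0,y0,x1,y1=b; cv2.imwrite('/tmp/'+f,cv2.resize(c['image'][y0:y1,x0:x1,::-1],None,fx=k,fy=k,interpolation=2))
big(t,(290,180,390,280),4,'a.png');big(t,(420,140,520,260),4,'b.png');big(s,(290,230,390,330),4,'c.png');big(s,(410,225,510,345),4,'d.png')
a=[cv2.imread(f'/tmp/{q}.png') for q in 'acbd']
m=np.zeros((480,1600,3),np.uint8)
x=0
for q in a: m[:q.shape[0],x:x+400]=q; x+=400
o=np.vstack([cv2.resize(m[:,:800],(640,384)),cv2.resize(m[:,800:],(640,384))]); cv2.imwrite('pics/z0.png',cv2.resize(np.vstack([m[:400,:800],m[:,800:]]),(546,600)))
E
```

```text
soap (array([512.2, 391.3]), array([77.3, 39.6]), np.float32(3.9))
brush (array([452.9, 229. ]), array([40.3, 90.5]), np.float32(-14.4))
soap s (array([509.2, 385.7]), array([79.5, 43.8]), np.float32(4.8))
brush s (array([447.8, 218.4]), array([52.1, 91.9]), np.float32(-15.0))Traceback (most recent call last):
  File "<stdin>", line 8, in <module>
  File "m.py", line 4, in blob
    n,l,s,_=cv2.connectedComponentsWithStats(m); k=1+s[1:,4].argmax()
                                                     ~~~~~~~~~~~~~~^^
ValueError: attempt to get argmax of an empty sequence
```

```bash

python3 - <<'E'
from m import *
t=load('top');s=load('side')
fl=blob(t,(300,205,372,275),lambda i:i.min(2)>165);P=onz(t,fl,.004);print('floor',cv2.minEnclosingCircle((P[:,:2]*1000).astype(np.float32)),np.mean(P,0))
bar=blob(t,(322,180,385,215),lambda i:i.max(2)<60)
for z in(.105,.125):print('bar',z,rect(onz(t,bar,z)))
bs=blob(s,(365,232,390,270),lambda i:i.max(2)<55)
for b in(bar,bs): r=cv2.minAreaRect(b.astype(np.float32));print(r,cv2.boxPoints(r).tolist())
def big(c,b): 
    x0,y0,x1,y1=b; return cv2.resize(c['image'][y0:y1,x0:x1,::-1],(400,300),interpolation=2)
o=np.vstack([np.hstack([big(t,(280,180,400,270)),big(s,(290,235,390,310))]),np.hstack([big(t,(400,150,520,240)),big(s,(400,230,520,320))])])
cv2.imwrite('pics/z0.png',o)
E
```

```text
floor ((537.7255859375, 45.85272979736328), 55.36732482910156) [0.53948416 0.04598638 0.004     ]
bar 0.105 (array([643.9,   2.7]), array([117.3,   8.9]), np.float32(67.3))
bar 0.125 (array([638.7,   3.6]), array([115.2,   8.7]), np.float32(67.3))Traceback (most recent call last):
  File "<stdin>", line 6, in <module>
  File "m.py", line 4, in blob
    n,l,s,_=cv2.connectedComponentsWithStats(m); k=1+s[1:,4].argmax()
                                                     ~~~~~~~~~~~~~~^^
ValueError: attempt to get argmax of an empty sequence
```

```bash

python3 - <<'E'
from m import *
t=load('top');s=load('side')
def big(c,b): 
    x0,y0,x1,y1=b; return cv2.resize(c['image'][y0:y1,x0:x1,::-1],(400,300),interpolation=2)
o=np.vstack([np.hstack([big(t,(280,180,400,270)),big(s,(290,235,390,310))]),np.hstack([big(t,(400,150,520,240)),big(s,(400,230,520,320))])])
cv2.imwrite('pics/z0.png',o)
E
```

```text
(no output)
```

View pics/z0.png

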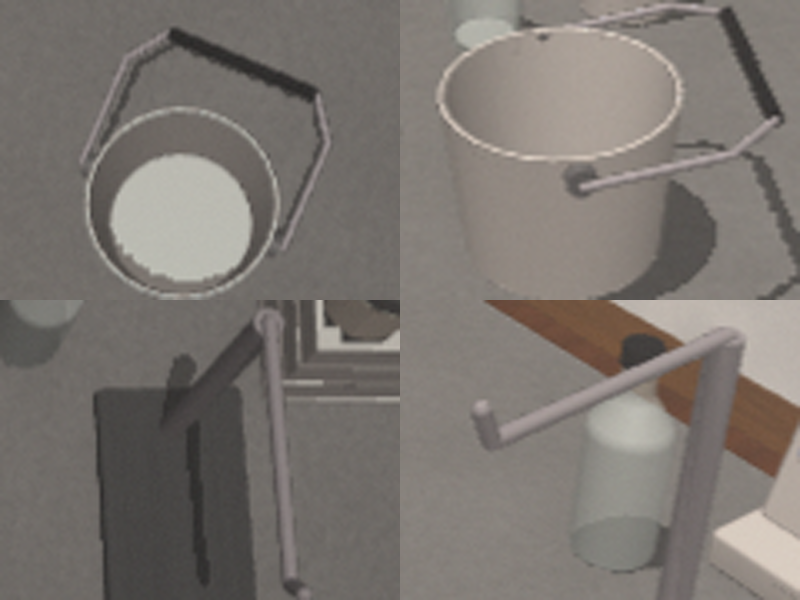

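The crops show the bar ends at top (331.6,190.5) and (374.8,208.5), and at side (371.3,238) and (384.8,265). The hook's post top is at (480,155) top and (500,241) side. Its elbow is at (487,234) and (427,272.6), and its tip at (491,238) and (424.6,262.4).

```bash

python3 - <<'E'
from m import *
t=load('top');s=load('side')
for n,a,b in [('barL',(331.6,190.5),(371.3,238)),('barR',(374.8,208.5),(384.8,265)),('post',(480.4,155.4),(499.6,241.4)),('elbow',(487,234),(427,272.6)),('tip',(490.9,238.2),(424.6,262.4))]:
    p,e=tri(t,a,s,b);print(n,p.round(4),e.round(4))
print('rim',onz(t,[(334.6,240.6)],.11))
print('arm top z.262',onz(t,[(480.4,155.4),(487,234),(490.9,238.2)],[.262,.262,.285]).round(4))
# side rim: ellipse centre
print('rim side',onz(s,[(290+160*.25,235+93*.25)],.11))
b=onz(t,[(430,177),(474,177),(433,249),(477,247)],.012);print('base',b.round(3))
R=cv2.Rodrigues(np.array(arm.read_state()['ee_rot']))[0]; print(np.degrees(np.arctan2(R[1,1],R[0,1])))
# bystanders
print(onz(t,[(412,160)],.1),onz(t,[(437,302)],0.02),onz(t,[(247,214)],.06),onz(t,[(252,170)],.1),onz(t,[(272,333),(214,303)],.04))
E
```

```text
barL [0.6618 0.0543 0.1161] 0.0006
barR [ 0.6191 -0.0543  0.1129] 0.0026
post [ 0.7068 -0.2723  0.2579] 0.0
elbow [ 0.5291 -0.2776  0.2596] 0.0035
tip [ 0.5177 -0.2784  0.2836] 0.0006
rim [[0.53593188 0.04496102 0.11      ]]
arm top z.262 [[ 0.7053 -0.2709  0.262 ]
 [ 0.5302 -0.2779  0.262 ]
 [ 0.5172 -0.2777  0.285 ]]
rim side [[0.53304567 0.03990226 0.11      ]]
base [[ 0.733 -0.215  0.012]
 [ 0.735 -0.335  0.012]
 [ 0.534 -0.218  0.012]
 [ 0.541 -0.336  0.012]]
67.83767982259849
[[ 0.75011192 -0.1501005   0.1       ]] [[ 0.39383005 -0.22375895  0.02      ]] [[0.61060529 0.27352884 0.06      ]] [[0.71694291 0.25868796 0.1       ]] [[0.30825164 0.19915504 0.04      ]
 [0.38069786 0.3504882  0.04      ]]
```

```bash
cat > d.py <<'E'
import sys
from h import *
# d.py yaw_of_tool_y_deg x y z : turn needed, then shift in axes after the turn
a=list(map(float,sys.argv[1:])); s=arm.read_state(); R=cv2.Rodrigues(np.array(s['ee_rot']))[0]; p=np.array(s['position'])
yaw=np.degrees(np.arctan2(R[1,1],R[0,1])); 
dy=(a[0]-yaw+90)%180-90; print('t',s['t'],'pos',p.round(4),'yaw',yaw.round(1),'gap',round(s['finger_gap']*85,1),'F',np.round(s['force'],1),'gf',round(s['gripper_force'],1),'tilt',R[:2,2].round(3),'q6',s['joint_pos'][5])
R2=cv2.Rodrigues(np.array([0,0,np.radians(dy)]))[0]@R
for q in range(1,len(a),3):
    P=np.array(a[q:q+3]); print('turn',round(-dy,1),'shift',(R2.T@(P-p)*1000).round(1)); p=P
E
python3 d.py 94.4 .511 .390 .12 .511 .390 .003
```

```text
t 0.1 pos [0.1979 0.486  0.2308] yaw 67.8 gap 85.0 F [-0.1  0.8 -0.2] gf 0.0 tilt [-0.001 -0.001] q6 -0.223395502061261
turn -26.6 shift [-304.8 -119.6  110.9]
turn -26.6 shift [-0.00e+00  1.00e-01  1.17e+02]
```

```bash
python3 -m handwheel '[0,0,0,-8.9, 0,0,0,-8.9, 0,0,0,-8.8, -51,-20,18, 0, -51,-20,18,0, -51,-20,18,0, -51,-20,18,0, -51,-20,18,0, -50,-20,18,0]' 1; python3 d.py 94.4 .511 .390 .12 .511 .390 .003
```

```text
t: 1.23
position: [0.5129, 0.3894, 0.1223]
ee_rot: [0.121, -3.139, 0.0]
force: [-0.0, -0.3, 0.5]
finger_gap: 1.001
gripper_force: 0.0
t 1.225 pos [0.5129 0.3894 0.1223] yaw 94.4 gap 85.1 F [-0.  -0.3  0.5] gf 0.0 tilt [-0.001 -0.   ] q6 -1.180519839321712
turn 0.0 shift [1.9 0.8 2.3]
turn 0.0 shift [-1.00e-01  0.00e+00  1.17e+02]
```

```bash
python3 -m handwheel '[1,0,40,0, 0,0,40,0, 0,0,25,0, 0,0,13,0]' 1; python3 -m handwheel '[0,0,0,0,0,0,0,0,0,0,0,0,0,0,0,0,0,0,0,0]' 0;  python3 -m handwheel '[0,0,-50,0,0,0,-50,0, 0,0,-50,0]'; python3 d.py 94.4 .536 .044 .155 .536 .044 .044; python3 -c "
from h import *
t=snap('top');s=snap('side')
cv2.imwrite('pics/g1.png',np.hstack([cv2.resize(t['image'][180:300,160:280,::-1],(400,400)),cv2.resize(s['image'][120:270,200:350,::-1],(400,400))]))"
```

```text
t: 1.72
position: [0.5098, 0.3897, 0.0036]
ee_rot: [0.121, -3.137, 0.002]
force: [-0.0, 0.5, -0.8]
finger_gap: 0.996
gripper_force: 0.0
t: 2.35
position: [0.5112, 0.3906, 0.0069]
ee_rot: [-0.122, 3.137, 0.002]
force: [0.0, 0.1, 6.2]
finger_gap: 0.572
gripper_force: 64.6
t: 2.72
position: [0.5102, 0.39, 0.1571]
ee_rot: [0.122, -3.139, 0.0]
force: [0.7, 0.7, -2.3]
finger_gap: 0.571
gripper_force: 63.7
t 2.725 pos [0.5102 0.39   0.1571] yaw 94.4 gap 48.5 F [ 0.7  0.7 -2.3] gf 63.7 tilt [-0. -0.] q6 -1.177711320070005
turn 0.0 shift [   0.8 -346.9    2.1]
turn 0.0 shift [ -0.   0. 111.]
```

View pics/g1.png

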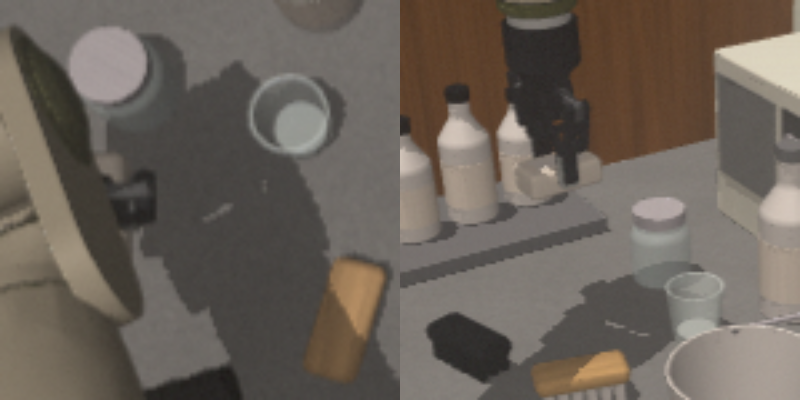

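The picture shows the soap held between the fingers at about (555,175) in the side crop, and the brush has not moved. Next I carry the soap to the pail.

```bash
python3 -m handwheel '[1,-58,-2,0, 0,-58,0,0, 0,-58,0,0, 0,-58,0,0, 0,-58,0,0, 0,-57,0,0, 0,0,0,0]'; python3 d.py 94.4 .536 .044 .155 .536 .044 .045
```

```text
t: 3.7
position: [0.5362, 0.0408, 0.1567]
ee_rot: [0.114, -3.139, 0.001]
force: [0.3, -0.2, -1.3]
finger_gap: 0.569
gripper_force: 63.8
t 3.7 pos [0.5362 0.0408 0.1567] yaw 94.2 gap 48.3 F [ 0.3 -0.2 -1.3] gf 63.8 tilt [-0.001 -0.   ] q6 -1.7849688810101607
turn -0.2 shift [-0.1  3.2  1.7]
turn -0.2 shift [-1.0e-01  0.0e+00  1.1e+02]
```

```bash
python3 -m handwheel '[0,3,40,0, 0,0,40,0, 0,0,30,0,0,0,0,0]'; python3 -m handwheel '[0,0,0,0,0,0,0,0,0,0,0,0,0,0,0,0]' 0.78;  python3 -m handwheel '[0,0,-50,0,0,0,-50,0, 0,0,-20,0]'; python3 d.py 75.3 .452 .228 .14 .452 .228 .016
```

```text
t: 4.2
position: [0.5345, 0.0481, 0.0454]
ee_rot: [0.123, -3.134, -0.001]
force: [0.1, -0.0, -0.8]
finger_gap: 0.569
gripper_force: 63.7
t: 4.7
position: [0.5362, 0.047, 0.0477]
ee_rot: [-0.122, 3.138, -0.0]
force: [-0.5, -0.5, -0.4]
finger_gap: 0.783
gripper_force: 0.0
t: 5.08
position: [0.5369, 0.047, 0.1704]
ee_rot: [-0.121, 3.135, -0.001]
force: [0.0, -0.0, -0.2]
finger_gap: 0.782
gripper_force: 0.0
t 5.075 pos [0.5369 0.047  0.1704] yaw 94.4 gap 66.5 F [ 0.  -0.  -0.2] gf 0.0 tilt [ 0.004 -0.001] q6 -1.7785108105650709
turn 19.1 shift [128.2 153.6  29.7]
turn 19.1 shift [6.00e-01 1.00e-01 1.24e+02]
```

```bash
python3 -m handwheel '[0,0,0,9.6, 0,0,0,9.5, 32,38,7,0, 32,38,7,0,32,38,8,0,32,39,8,0,0,0,0,0]' 1; python3 d.py 75.3 .452 .228 .14 .452 .228 .014; python3 -c "
from m import *
s=snap('side');t=snap('top')
br=blob(s,(245,248,292,280),lambda i:(i[...,0]-i[...,2]>60)); print('brush s',rect(onz(s,br,.04)))"
```

```text
t: 5.95
position: [0.4493, 0.2296, 0.137]
ee_rot: [-0.394, -3.116, 0.0]
force: [0.5, -0.6, 0.6]
finger_gap: 0.999
gripper_force: 0.0
t 5.95 pos [0.4493 0.2296 0.137 ] yaw 75.6 gap 84.9 F [ 0.5 -0.6  0.6] gf 0.0 tilt [-0.001  0.   ] q6 -1.0793382271094851
turn 0.3 shift [-3.  -0.9 -3. ]
turn 0.3 shift [-1.00e-01  0.00e+00  1.26e+02]
brush s (array([434.8, 206.7]), array([ 9.2, 62.1]), np.float32(-8.7))
```

```bash
python3 -m handwheel '[-3,-1,40,0, 0,0,40,0, 0,0,30,0,0,0,13,0]'; python3 -m handwheel '[0,0,0,0,0,0,0,0,0,0,0,0,0,0,0,0,0,0,0,0]' 0;  python3 -m handwheel '[0,0,-50,0,0,0,-50,0, 0,0,-50,0,0,0,0,0]'; python3 d.py 75.3 .536 .045 .165 .536 .045 .06;python3 -c "
from h import *
s=snap('side');t=snap('top')
cv2.imwrite('pics/g2.png',np.hstack([cv2.resize(t['image'][180:300,240:360,::-1],(400,400)),cv2.resize(s['image'][150:300,220:370,::-1],(400,400))]))"
```

```text
t: 6.55
position: [0.4538, 0.2246, 0.0132]
ee_rot: [-0.403, -3.114, 0.001]
force: [0.8, 0.4, -0.8]
finger_gap: 1.0
gripper_force: 0.0
t: 7.18
position: [0.4546, 0.2259, 0.0157]
ee_rot: [0.4, 3.113, 0.001]
force: [-0.4, 0.1, 6.5]
finger_gap: 0.502
gripper_force: 61.7
t: 7.68
position: [0.4552, 0.2262, 0.1683]
ee_rot: [0.399, 3.108, 0.004]
force: [-0.4, 0.0, -2.0]
finger_gap: 0.501
gripper_force: 61.6
t 7.675 pos [0.4552 0.2262 0.1683] yaw 75.4 gap 42.6 F [-0.4  0.  -2. ] gf 61.6 tilt [0.008 0.002] q6 -1.0847578060208851
turn 0.1 shift [-124.1 -154.8    3.6]
turn 0.1 shift [  0.8  -0.4 105. ]
```

View pics/g2.png

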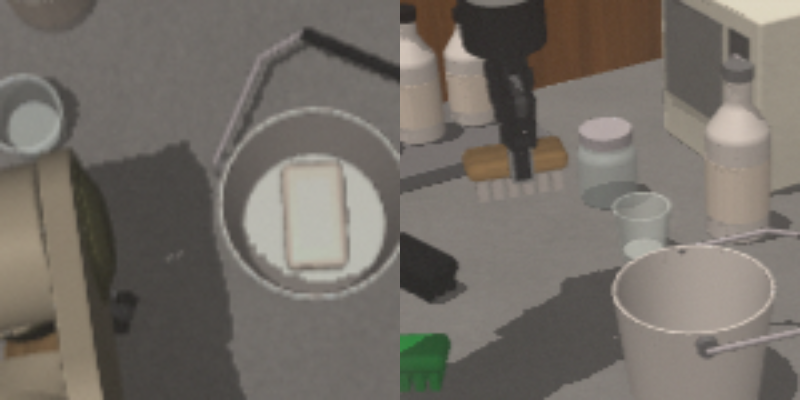

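The soap lies flat in the pail at about (315,215) in the left crop, and the brush is held level at (515,160) in the right crop. Now I place the brush on the soap.

```bash
python3 -m handwheel '[-31,-38.7,1,0, -31,-38.7,1,0,-31,-38.7,1,0,-31,-38.7,1,0,0,0,0,0,0,0,0,0]';python3 d.py 75.3 .536 .045 .165 .536 .045 .055
```

```text
t: 8.52
position: [0.5336, 0.045, 0.1591]
ee_rot: [-0.401, -3.113, -0.0]
force: [0.5, 0.4, -1.0]
finger_gap: 0.505
gripper_force: 61.5
t 8.525 pos [0.5336 0.045  0.1591] yaw 75.3 gap 42.9 F [ 0.5  0.4 -1. ] gf 61.5 tilt [-0.003  0.001] q6 -1.4497737653060596
turn 0.0 shift [-2.3  0.6 -5.9]
turn 0.0 shift [ -0.3   0.  110. ]
```

```bash
python3 -m handwheel '[-2,0,40,0, 0,0,35,0, 0,0,28,0,0,0,0,0]'; python3 -m handwheel '[0,0,0,0,0,0,0,0,0,0,0,0,0,0,0,0]' 0.72;  python3 -m handwheel '[0,0,-50,0,0,0,-50,0, 0,0,-50,0,0,0,0,0]'; python3 d.py 158 .65 .024 .2 .65 .024 .108
```

```text
t: 9.02
position: [0.5346, 0.0453, 0.0556]
ee_rot: [-0.398, -3.112, -0.0]
force: [0.3, -1.0, 0.3]
finger_gap: 0.505
gripper_force: 61.5
t: 9.52
position: [0.5365, 0.0441, 0.0577]
ee_rot: [0.401, 3.115, 0.0]
force: [0.1, -0.1, -0.3]
finger_gap: 0.721
gripper_force: 0.0
t: 10.02
position: [0.5378, 0.0439, 0.2111]
ee_rot: [0.4, 3.108, -0.0]
force: [0.9, -0.1, -0.7]
finger_gap: 0.721
gripper_force: 0.0
t 10.025 pos [0.5378 0.0439 0.2111] yaw 75.3 gap 61.3 F [ 0.9 -0.1 -0.7] gf 0.0 tilt [ 0.008 -0.001] q6 -1.4506795684596023
turn -82.7 shift [ -23.5 -111.5   11.2]
turn -82.7 shift [ 0.7 -0.1 92. ]
```

```bash
python3 -m handwheel '[0,0,-30,9.7,0,0,-30,9.7,0,0,0,9.7,0,0,0,9.7,0,0,0,9.7,0,0,0,9.7,0,0,0,9.7,0,0,0,9.7,0,0,0,9.7,0,0,0,9.7]' 0.35; python3 - <<'E'
from m import *
t=snap('top');s=snap('side')
def big(c,b): 
    x0,y0,x1,y1=b; return cv2.resize(c['image'][y0:y1,x0:x1,::-1],(400,300),interpolation=2)
cv2.imwrite('pics/p3.png',np.hstack([big(t,(280,180,400,270)),big(s,(290,235,390,310))]))
bar=blob(t,(322,180,385,215),lambda i:i.max(2)<60)
print('bar',rect(onz(t,bar,.115)))
E
python3 d.py -21.7 .648 .0205 .16
```

```text
t: 11.28
position: [0.5361, 0.0441, 0.2662]
ee_rot: [-2.603, -1.756, 0.002]
force: [0.0, 0.8, -0.1]
finger_gap: 0.352
gripper_force: 0.0
bar (array([660. , -71.4]), array([10.3,  0. ]), np.float32(179.8))
t 11.375 pos [0.5361 0.0441 0.2663] yaw -21.7 gap 29.5 F [-0.7 -0.3 -0.3] gf 0.0 tilt [-0.002  0.   ] q6 0.24343021525674505
turn -0.0 shift [ 19.5 112.9 106.2]
```

View pics/p3.png

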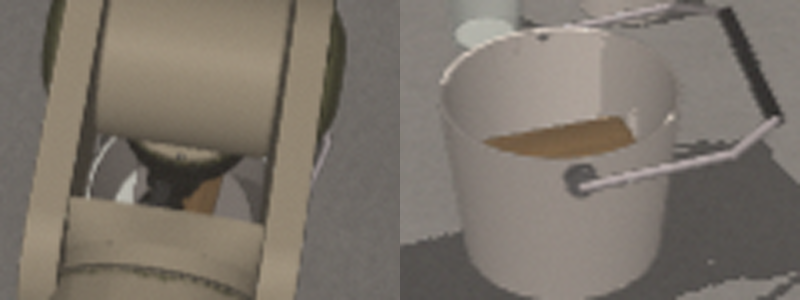

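In the side crop the bail bar is unchanged, with ends at (725,12) and (779,120), and the brush lies inside the pail at (560,135). Next I grip the bar 22 mm off its middle.

```bash
python3 -m handwheel '[10,56,53,0,9,57,53,0,0,0,0,0]'; python3 d.py -21.7 .648 .0205 .102
```

```text
t: 11.75
position: [0.6256, 0.0242, 0.1756]
ee_rot: [-2.591, -1.764, 0.012]
force: [-0.4, 0.8, 0.6]
finger_gap: 0.351
gripper_force: 0.0
t 11.75 pos [0.6256 0.0242 0.1756] yaw -21.5 gap 29.9 F [-0.4  0.8  0.6] gf 0.0 tilt [-0.011  0.001] q6 0.22721075895120482
turn 0.2 shift [ 5.  22.9 73.3]
```

```bash
python3 -m handwheel '[0,0,0,0,0,0,0,0]'; python3 d.py -21.7 .648 .0205 .102
```

```text
t: 12.0
position: [0.626, 0.0251, 0.1847]
ee_rot: [2.596, 1.765, 0.004]
force: [0.2, -0.3, -0.9]
finger_gap: 0.348
gripper_force: 0.0
t 12.0 pos [0.626  0.0251 0.1847] yaw -21.6 gap 29.6 F [ 0.2 -0.3 -0.9] gf 0.0 tilt [ 0.003 -0.   ] q6 0.22995158995933523
turn 0.1 shift [ 3.8 21.9 82.7]
```

```bash
python3 -m handwheel '[4,22,20,0,0,0,30,0,0,0,22,0,0,0,10,0,0,0,0,0]'; python3 d.py -21.7 .648 .0205 .102; python3 -c "
from h import *
s=snap('side')
cv2.imwrite('pics/g4.png',cv2.resize(s['image'][200:320,280:440,::-1],(640,480)))"
```

```text
t: 12.62
position: [0.648, 0.0205, 0.1013]
ee_rot: [2.598, 1.765, 0.001]
force: [0.3, 0.9, 0.3]
finger_gap: 0.346
gripper_force: 0.0
t 12.625 pos [0.648  0.0205 0.1013] yaw -21.6 gap 29.4 F [0.3 0.9 0.3] gf 0.0 tilt [ 0.001 -0.   ] q6 0.22893068958654378
turn 0.1 shift [-0.   0.  -0.7]
```

View pics/g4.png

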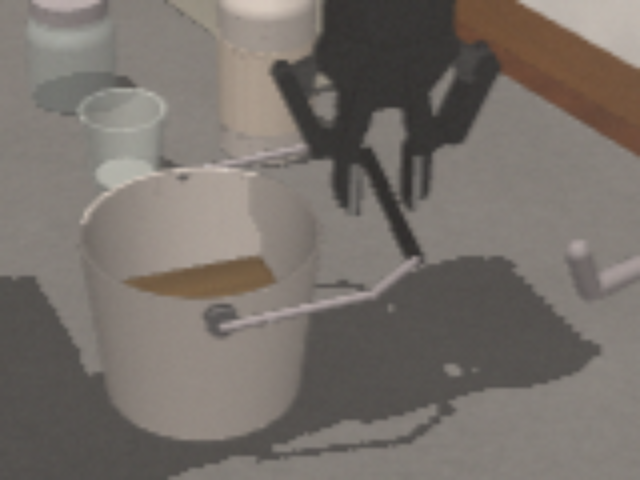

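The fingers straddle the bar at about (385,190), clear of the pail rim. I close them and lift along the arc.

```bash
python3 -m handwheel '[0,0,0,0,0,0,0,0,0,0,0,0,0,0,0,0,0,0,0,0]' 0; python3 -m handwheel '[0,-1.8,-9.9,0,0,-2.6,-9.6,0,0,-3.5,-9.4,0,0,-4.4,-9.1,0]'; python3 d.py -21.7 .648 .0205 .102
```

```text
t: 13.3
position: [0.6482, 0.0204, 0.1006]
ee_rot: [2.599, 1.764, 0.001]
force: [1.5, 0.6, 0.6]
finger_gap: 0.09
gripper_force: 58.5
t: 13.8
position: [0.6363, 0.025, 0.1393]
ee_rot: [2.599, 1.764, 0.0]
force: [0.7, 0.6, -3.7]
finger_gap: 0.087
gripper_force: 58.4
t 13.8 pos [0.6363 0.025  0.1393] yaw -21.7 gap 7.4 F [ 0.7  0.6 -3.7] gf 58.4 tilt [ 0. -0.] q6 0.233708151740911
turn 0.0 shift [ 0.1 12.5 37.3]
```

```bash
python3 -m handwheel '[0,-5.1,-8.6,0,0,-5.8,-8.2,0]'; python3 -m handwheel '[0,0,0,0,0,0,0,0,0,0,0,0]' 0.3; python3 - <<'E'
from m import *
s=snap('side')
cv2.imwrite('pics/g5.png',cv2.resize(s['image'][170:320,270:470,::-1],(640,480)))
E
python3 d.py -21.7 .648 .0205 .102
```

```text
t: 14.05
position: [0.6261, 0.0291, 0.1559]
ee_rot: [2.599, 1.764, 0.0]
force: [-0.0, -0.6, -3.3]
finger_gap: 0.087
gripper_force: 58.4
t: 14.42
position: [0.6263, 0.0289, 0.1549]
ee_rot: [-2.599, -1.764, 0.001]
force: [-0.5, 0.6, -0.3]
finger_gap: 0.298
gripper_force: 0.0
t 14.475 pos [0.6263 0.0289 0.1549] yaw -21.7 gap 25.7 F [ 0.  -0.2  0.6] gf 0.0 tilt [-0.001  0.   ] q6 0.23774083129953255
turn 0.0 shift [ 0.2 23.3 52.9]
```

View pics/g5.png

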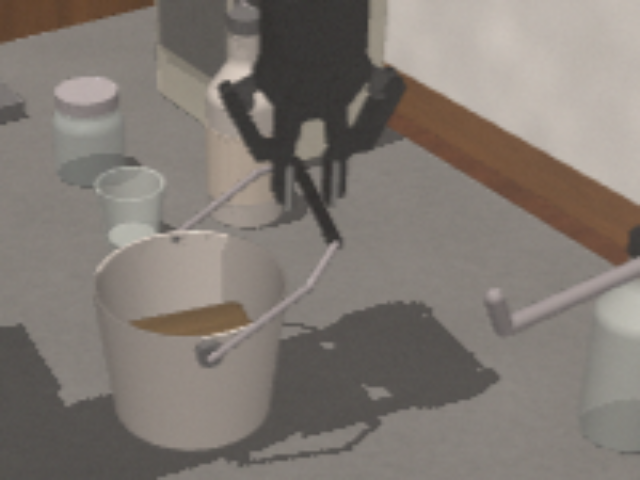

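The picture shows the bail raised to about 38°, with the bar from (300,165) to (335,240) and the pail standing. I push it upright with the outer finger.

```bash
python3 -m handwheel '[0,-8,0,0,0,-9.3,-10.5,0,0,-10.5,-9.3,0,0,-13.3,-9,0,0,-14.4,-7,0,0,-15.3,-5,0,0,-13.8,-2.5,0,0,-14,-1,0,0,0,0,0]'; python3 - <<'E'
from m import *
s=snap('side')
cv2.imwrite('pics/g6.png',cv2.resize(s['image'][150:300,250:450,::-1],(640,480)))
E
python3 d.py -21.7 .536 .044 .2
```

```text
t: 15.6
position: [0.5339, 0.0658, 0.1995]
ee_rot: [-2.599, -1.765, 0.001]
force: [0.0, -0.1, -0.1]
finger_gap: 0.298
gripper_force: 0.0
t 15.65 pos [0.5345 0.0655 0.1995] yaw -21.6 gap 25.2 F [0.1 1.  0.3] gf 0.0 tilt [-0.  0.] q6 0.2821735378664093
turn 0.1 shift [-19.5   9.4  -0.5]
```

View pics/g6.png

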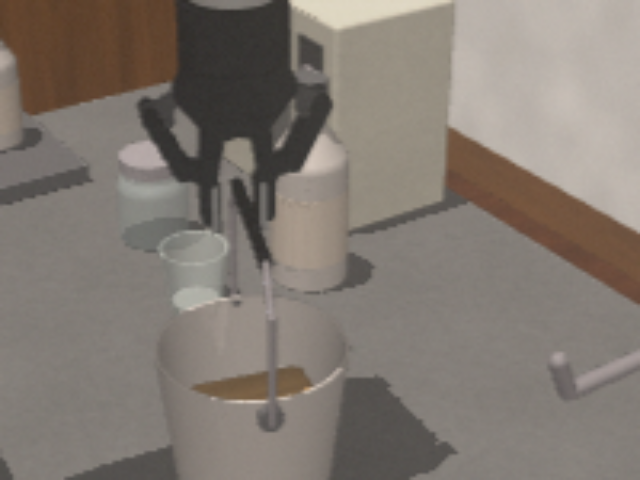

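The bail is now upright, with the bar from (235,182) to (268,263) between the fingers. I check its position, then grip.

```bash
python3 - <<'E'
from m import *
s=load('side')
p=onz(s,[(250+268/3.2,150+263/3.2),(250+235/3.2,150+182/3.2)],.213);print(p,p.mean(0))
E
python3 -m handwheel '[0,0,0,0,0,0,0,0,0,0,0,0,0,0,0,0]' 0;python3 -m handwheel '[0,0,-20,0,0,0,0,0]'; python3 d.py -21.7 .536 .044 .2
```

```text
[[ 0.51119465 -0.01317742  0.213     ]
 [ 0.55369776  0.10016841  0.213     ]] [0.5324462  0.04349549 0.213     ]
t: 16.15
position: [0.5349, 0.0653, 0.1995]
ee_rot: [2.599, 1.764, 0.0]
force: [1.4, -0.9, 0.6]
finger_gap: 0.089
gripper_force: 58.5
t: 16.4
position: [0.5349, 0.0654, 0.2197]
ee_rot: [2.599, 1.764, 0.001]
force: [0.2, 0.5, -4.8]
finger_gap: 0.085
gripper_force: 59.0
t 16.4 pos [0.5349 0.0654 0.2197] yaw -21.7 gap 7.2 F [ 0.2  0.5 -4.8] gf 59.0 tilt [ 0.001 -0.   ] q6 0.2821651202827013
turn 0.0 shift [-19.5   8.9  19.7]
```

```bash
python3 -m handwheel '[0,0,-25,0,0,0,-35,0,0,0,-35,0,0,0,0,-8,0,0,0,-8,0,0,0,-7.5,0,0,0,0]'; python3 d.py 1.8 .425 .065 .315 .425 -.2585 .315 .564 -.2543 .315
```

```text
t: 17.27
position: [0.5345, 0.0654, 0.3132]
ee_rot: [-2.186, -2.254, 0.002]
force: [0.7, -0.3, -4.9]
finger_gap: 0.088
gripper_force: 59.0
t 17.275 pos [0.5345 0.0654 0.3132] yaw 1.8 gap 7.5 F [ 0.7 -0.3 -4.9] gf 59.0 tilt [-0.002  0.   ] q6 -0.12684534156403043
turn -0.0 shift [   3.  -109.4   -1.6]
turn -0.0 shift [-3.233e+02 -1.020e+01 -1.000e-01]
turn -0.0 shift [ -0.2 139.1  -0.3]
```

```bash
python3 -m handwheel '[1,-25,-2,0,1,-35,0,0,1,-30,0,0,0,-19,0,0,0,0,0,0]';  python3 -m handwheel '[-25,-1,0,0,-40,-1,0,0,-40,-1.5,0,0,-45,-1.5,0,0,-45,-1.5,0,0,-45,-1.5,0,0,-40,-1,0,0,-30,-1,0,0,-13,0,0,0,0,0,0,0]'; python3 -m handwheel '[0,0,0,0,0,0,0,0]'; python3 d.py 1.8 .425 -.2585 .315 .564 -.2543 .315;  python3 - <<'E'
from m import *
s=snap('side');t=snap('top')
def big(c,b): 
    x0,y0,x1,y1=b; return cv2.resize(c['image'][y0:y1,x0:x1,::-1],(400,400),interpolation=2)
cv2.imwrite('pics/g7.png',np.hstack([big(t,(380,150,540,310)),big(s,(300,150,520,370))]))
E
```

```text
t: 17.9
position: [0.425, 0.065, 0.3164]
ee_rot: [-2.188, -2.254, 0.0]
force: [0.1, -0.1, -6.0]
finger_gap: 0.088
gripper_force: 59.0
t: 19.15
position: [0.4263, -0.2584, 0.316]
ee_rot: [-2.186, -2.255, -0.0]
force: [-0.6, 0.1, -4.5]
finger_gap: 0.09
gripper_force: 59.0
t: 19.4
position: [0.4263, -0.2574, 0.3167]
ee_rot: [2.184, 2.258, 0.0]
force: [0.1, 0.5, -4.4]
finger_gap: 0.092
gripper_force: 59.0
t 19.4 pos [ 0.4263 -0.2574  0.3167] yaw 1.9 gap 7.8 F [ 0.1  0.5 -4.4] gf 59.0 tilt [ 0. -0.] q6 -0.8121210194756773
turn 0.1 shift [-1.  -1.3  1.7]
turn 0.1 shift [ -0.2 139.1   0. ]
```

View pics/g7.png

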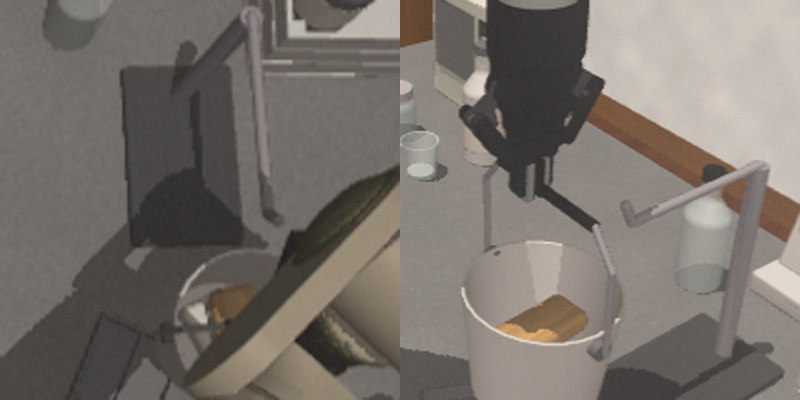

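The pail hangs in the gripper 140 mm short of the hook, with both things inside. The bar's near end is at (598,228) and the near ear at (600,352) in the right crop; I check that the bar will clear the hook.

```bash
python3 - <<'E'
from m import *
s=load('side')
for uv in[(408.9,275.4),(410,343.6),(300+88*.55,150+178*.55),(300+92*.55,150+252*.55)]:
    o,d=ray(s,[uv]);d=d[0];print((o+d*(.4265-o[0])/d[0]).round(4))
E
```

```text
[ 0.4265 -0.3428  0.3319]
[ 0.4265 -0.358   0.2195]
[ 0.4265 -0.1951  0.2983]
[ 0.4265 -0.2029  0.2202]
```

```bash
python3 -m handwheel '[-1,15,1,0,0,25,0,0,0,30,0,0,0,30,0,0,0,24,0,0,0,14,0,0,0,0,0,0,0,0,0,0]'; python3 d.py 1.8 .564 -.2545 .2585
```

```text
t: 20.5
position: [0.5639, -0.2547, 0.3153]
ee_rot: [-2.185, -2.256, 0.0]
force: [-0.2, -0.1, -4.2]
finger_gap: 0.087
gripper_force: 59.0
t 20.5 pos [ 0.5639 -0.2547  0.3153] yaw 1.8 gap 7.4 F [-0.2 -0.1 -4.2] gf 59.0 tilt [-0.  0.] q6 -0.6453838433794303
turn 0.0 shift [ 0.2  0.1 56.8]
```

```bash
python3 -m handwheel '[0,0,15,0,0,0,15,0,0,0,15,0,0,0,5,0,0,0,0,0]'; python3 -m handwheel '[0,0,2,0,0,0,2,0,0,0,0,0]';python3 -m handwheel '[0,0,2,0,0,0,0,0]'; python3 d.py 1.8 .564 -.2545 .2585
```

```text
t: 21.12
position: [0.564, -0.2548, 0.2653]
ee_rot: [-2.185, -2.256, 0.0]
force: [0.7, 0.9, -6.0]
finger_gap: 0.088
gripper_force: 58.9
t: 21.5
position: [0.564, -0.2548, 0.2615]
ee_rot: [-2.185, -2.257, 0.0]
force: [-0.8, 0.6, -4.3]
finger_gap: 0.087
gripper_force: 59.0
t: 21.75
position: [0.564, -0.2548, 0.2593]
ee_rot: [-2.185, -2.257, 0.0]
force: [0.8, 0.3, -4.8]
finger_gap: 0.089
gripper_force: 59.0
t 21.75 pos [ 0.564  -0.2548  0.2593] yaw 1.8 gap 7.6 F [ 0.8  0.3 -4.8] gf 59.0 tilt [-0.  0.] q6 -0.6454542056543963
turn 0.0 shift [0.3 0.  0.8]
```

```bash
python3 -m handwheel '[0,0,1.5,0,0,0,0,0]'; python3 -m handwheel '[0,0,1.5,0,0,0,0,0]';python3 -m handwheel '[0,0,1,0,0,0,0,0]'; python3 - <<'E'
from m import *
s=snap('side')
cv2.imwrite('pics/g8.png',cv2.resize(s['image'][190:360,360:560,::-1],(706,600)))
E
```

```text
t: 22.0
position: [0.5641, -0.2549, 0.2583]
ee_rot: [2.185, 2.256, 0.0]
force: [-0.1, 0.9, -1.5]
finger_gap: 0.09
gripper_force: 59.3
t: 22.25
position: [0.5642, -0.2548, 0.2576]
ee_rot: [2.184, 2.256, 0.0]
force: [-1.1, 1.6, 5.3]
finger_gap: 0.091
gripper_force: 60.0
t: 22.5
position: [0.5643, -0.2548, 0.2573]
ee_rot: [2.183, 2.255, 0.001]
force: [-3.5, 3.1, 8.9]
finger_gap: 0.09
gripper_force: 60.5
```

View pics/g8.png

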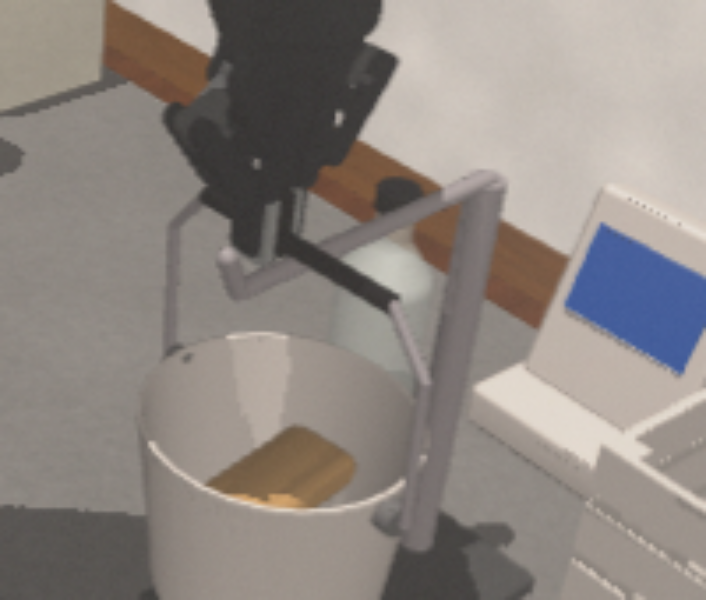

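The bar rests across the arm at about (300,245), behind the upturned tip at (230,262). I ease off the preload and release.

```bash
python3 -m handwheel '[0,0,-2.3,0,0,0,0,0]'; python3 -m handwheel '[0,0,0,0,0,0,0,0,0,0,0,0,0,0,0,0]' 0.35; python3 -m handwheel '[0,0,-10,0,0,0,-20,0,0,0,-40,0,0,0,-40,0,0,0,0,0,0,0,0,0,0,0,0,0,0,0,0,0]'; python3 - <<'E'
from m import *
s=snap('side');t=snap('top')
def big(c,b): 
    x0,y0,x1,y1=b; return cv2.resize(c['image'][y0:y1,x0:x1,::-1],(400,400),interpolation=2)
cv2.imwrite('pics/g9.png',np.hstack([big(t,(400,130,540,270)),big(s,(370,190,550,370))]))
E
```

```text
t: 22.8
position: [0.5641, -0.2548, 0.2579]
ee_rot: [2.185, 2.257, 0.0]
force: [-0.0, 2.0, 1.6]
finger_gap: 0.09
gripper_force: 59.6
t: 23.3
position: [0.564, -0.2549, 0.2578]
ee_rot: [-2.185, -2.257, 0.0]
force: [0.2, -0.8, 0.5]
finger_gap: 0.347
gripper_force: 0.0
t: 24.3
position: [0.564, -0.2548, 0.3672]
ee_rot: [-2.185, -2.256, 0.0]
force: [0.1, 0.5, 0.0]
finger_gap: 0.352
gripper_force: 0.0
```

View pics/g9.png

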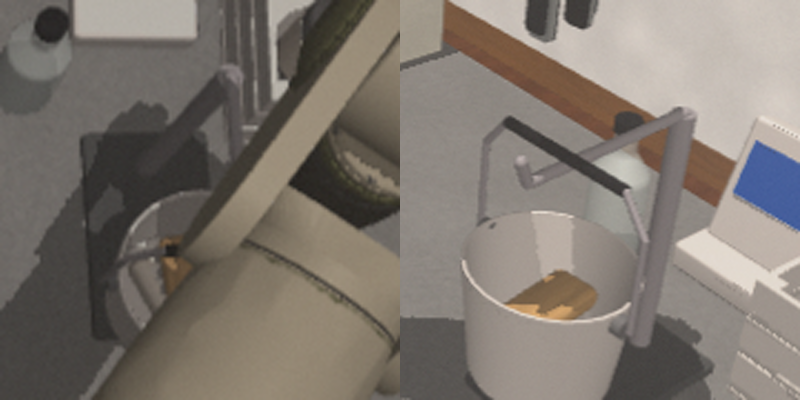

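The pail hangs from the hook with the gripper clear. I check that it is level and still, with the ears at (488,222) and (622,330) in the right crop.

```bash
python3 -m handwheel '[0,0,0,0,0,0,0,0,0,0,0,0,0,0,0,0,0,0,0,0,0,0,0,0]' | head -1; python3 - <<'E'
from m import *
a=load('side');s=snap('side')
print(cv2.absdiff(a['image'],s['image'])[190:370,370:550].astype(float).mean(), (cv2.absdiff(a['image'],s['image'])[220:370,370:550].max(2)>40).sum())
for u,v in[(488,222),(622,330),(508,120),(628,190)]:
    o,d=ray(s,[(370+(u-400)*.45,190+v*.45)]);d=d[0];print((o+d*(.565-o[0])/d[0]).round(4))
E
```

```text
t: 25.15
1.1934362139917696 0
[ 0.565  -0.2004  0.1592]
[ 0.565  -0.354   0.1569]
[ 0.565  -0.2123  0.2686]
[ 0.565  -0.3374  0.2753]
```

Level to about 2°, and it isn't moving. Handing in.

```bash
python3 -c "
from bench import arm
print(arm.job_done())"
```

```text
the job is handed in; nothing more can be done
None
```

I handed the job in at about 25 s: the soap and brush are in the pail, and it hangs freely from the hook, level to about 2–3° and still, with the gripper clear; no verdict came back.

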